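Empty the module tester's catch tray

TASK

Two finned aluminium modules are finished in the tester's catch tray, one of them still held by the steel pin through its ear. First draw the pin and park it upright in the notch of the bracket on the side of the tray, resting on its collar; then take both finned modules out and set them gently, not dropped, flat and fins up side by side on the floor of the grey tote. Leave the open housing without fins where it lies in the tray.

Things in the scene. Friction and masses are not known exactly. Their poses are not given: they have to be found in the camera images.
- station: Tester and steel catch tray, fixed. Origin: on the bench under the tray centre; x, y along the tray sides. Tray inside 240 (x) x 310 (y), floor 45 above the bench, rim 4 thick, 20 above the floor. Tester housing from y = -205 to -430, 260 along x, 180 high; a short sloping chute (top at most 90 high) joins it to the tray. Notch bracket on the +y side.
- bore (a point): Mouth of the 17 mm bore in the tray floor, at the floor's level (45 above the bench), near the +y end of the tray. Axes as the station.
- notch (a point): Parking point of the notch: a slot 22 wide, 40 deep in a horizontal plate 8 thick, top 65 above the bench (level with the tray rim), open underneath and towards -x. Point: on the plate top level and slot centre line, 24 from the mouth, 16 from the closed end (+x), 38 outside the tray rim. Axes as the station.
- pin: Steel pin, 91 long: shank 14 diameter, 46 long, below a collar 40 diameter, 5 thick; above it a dark round grip 24 diameter, 40 long. Origin: centre of the collar underside; z up the grip. At the start the shank passes through the pinned module's ear into the bore, collar on the ear. Parked: origin at notch, shank hanging in the slot. 0.15 kg.
- pinned_module: Finned module held by the pin: plain aluminium body 95 (x) x 44 (y) x 46 high, thin lengthwise fins on top (upper 12 mm; sides smooth up to 34). A flat ear 44 wide, 6 thick, level with the underside, sticks out 47 from the -x end; 20 mm hole 75.5 from the origin. Origin: centre of the body's underside (ear not counted); z up. 0.3 to 0.55 kg.
- pinned_module_ear (a point): Centre of the hole in the pinned module's ear, on the ear's top face.
- loose_module: Finned module lying loose in the tray, same as the pinned one: plain aluminium body 95 (x) x 44 (y) x 46 high, thin lengthwise fins on top (upper 12 mm; sides smooth up to 34). A flat ear 44 wide, 6 thick, level with the underside, sticks out 47 from the -x end; 20 mm hole 75.5 from the origin. Origin: centre of the body's underside (ear not counted); z up. 0.3 to 0.55 kg.
- bare_housing: Unfinished housing, to be left alone: same aluminium outline and ear, but an open empty box 30 high (walls 4), no fins. Lies loose in the tray, beside the loose finned module (which of the two lies where varies). Origin: centre of the underside of the body without the ear.
- tote: Grey plastic tote, open on top, outside 250 (x) x 230 (y) x 70 high (rim lip 12 wider all round), walls 5, floor 5 thick, fixed to the bench. Origin: centre of the underside.
Things that resemble listed ones, but are neither listed nor needed, are in the scene too. There is more than one size of the pin; the job needs the middle-sized. Leave any red look-alike of the loose_module alone.

How it is judged:
On the way:
1. the pin is drawn and stands parked in the bracket's notch, collar on the plate, let go (x of pin in the frame of notch between -0.018 and 0.013 m and y of pin in the frame of notch between -0.007 and 0.007 m and z of pin in the frame of notch between -0.004 and 0.004 m and angle between pin's own z axis and vertical below 0.15 rad and contact force between the fingers and pin below 0.1 N), for 0.2 s.
At the end, for the whole second after the job is handed in: Pin stands in the notch (tilt < 0.15 rad, collar within 4 mm of the plate, shank at least 6 mm inside the mouth); both finned modules at rest flat on the tote floor (within 6 mm, tilt < 0.12 rad, fins up); the open housing within 30 mm of its start (x of pin in the frame of notch between -0.018 and 0.013 m and y of pin in the frame of notch between -0.007 and 0.007 m and z of pin in the frame of notch between -0.004 and 0.004 m and angle between pin's own z axis and vertical below 0.15 rad and x of pinned_module in the frame of tote between -0.1 and 0.1 m and y of pinned_module in the frame of tote between -0.1 and 0.1 m and z of pinned_module in the frame of tote between 0 and 0.011 m and angle between each of pinned_module, loose_module's own z axis and vertical below 0.12 rad and linear speed of each of pinned_module, loose_module below 0.02 m/s and x of loose_module in the frame of tote between -0.1 and 0.1 m and y of loose_module in the frame of tote between -0.1 and 0.1 m and z of loose_module in the frame of tote between 0 and 0.011 m and distance of bare_housing from where it was at the start of the episode below 0.03 m); the robot touches nothing.
It fails at once if the pinned module is lifted while the pin is still through its ear (z of pinned_module in the frame of station above 0.065 m and distance between pin and pinned_module_ear below 0.02 m).
It fails at once if a module drops into the tote instead of being set down (faster than 0.7 m/s inside it) (x of pinned_module in the frame of tote between -0.12 and 0.12 m and y of pinned_module in the frame of tote between -0.11 and 0.11 m and z of pinned_module in the frame of tote below 0.06 m and linear speed of pinned_module above 0.7 m/s).
It fails at once if a module drops into the tote instead of being set down (faster than 0.7 m/s inside it) (x of loose_module in the frame of tote between -0.12 and 0.12 m and y of loose_module in the frame of tote between -0.11 and 0.11 m and z of loose_module in the frame of tote below 0.06 m and linear speed of loose_module above 0.7 m/s).
It fails at once if the open housing is moved by more than 30 mm (distance of bare_housing from where it was at the start of the episode above 0.03 m).
It also fails if it takes over 67 s, if anything falls off the work surface, if the arm or the gripper's body presses on something with over 40 N, if the wrist force passes 120 N, or if a joint passes its speed limit or range.

ROBOT

A 7-joint arm with a two-finger parallel gripper is mounted at the origin on the work surface. World frame = base frame: x ahead of the robot, y to its left, z up, the work surface at z = 0. Lengths are in m, angles in rad, forces in N, time in s.
With the tool pointing down it reaches from about 0.4 to 0.85 m from the base axis. Payload 4.5 kg.
Tool frame: the origin (TCP) lies between the finger pads; the fingertips stand 11 mm ahead of it and the grasp point (between the pads) lies 8 mm behind it (r.nose_length is the distance from the TCP to the fingertips, in m); z points along the fingers, y is the line along which they close (so a half turn about z gives the same grasp; the last joint's range is limited). The gripper opens to 88 mm and grips with 3 to 60 N. Pads are 18 mm wide; open, the fingers measure 123 mm over their backs; the gripper's body (75 mm by 187 mm) begins 45 mm behind the grasp point.
Start: joints at [1.162, 0.689, -0.195, 1.565, 0.157, 0.902, -0.215], TCP at [0.268, -0.565, 0.25] pointing down, gripper open.
Joint ranges: [-3.01, 3.01], [-0.46, 2.08], [-1.47, 1.51], [0.13, 2.56], [-1, 4.14], [0.04, 2.09], [-2.66, 2.66]. Speed limits (rad/s): [2.57, 2.57, 3.14, 3.14, 3.14, 3.14, 3.14].

INTERFACE

Orientations are given as a unit quaternion [x, y, z, w].
In Python, from plant import get_state, snapshot, camera_model, r gives the robot as it stands.
- The arm moves only by the shell command python3 -m inch 'ROWS' [FORCE]. ROWS is text: rows parted by semicolons, each of 7 numbers parted by spaces: the opening, from -1 (shut) to 1 (fully open), then the shift along the tool's x, y, z in m, then the turn, a rotation vector about the tool's x, y, z in rad. A call has 1 to 20 rows; each row shifts and turns the commanded pose from where the row before left it, along the tool's axes as they then stand; what a row does not reach is not made up. A row lasts 1/12 s, in which the tool goes at most 41.7 mm and 7.16 degrees, less where a joint would pass 70% of its speed; a pose out of reach is approached as far as the arm can. A call is refused whole if a number of a shift passes 0.0417 or a number of a turn 0.125, either way. A call with a gripper value outside its range is refused whole. The fingers move at their own pace and stop on an object; FORCE is the grip in N (left out, the last holds). Time passes only in rows, so rows that do not move let the fingers close. It gives the time, the measured TCP pose, the force, the opening and the grip force at its end, in the units of the state.
- get_state(): the state, without advancing time (a new reading comes with each control period).
- snapshot(name): name is "side" or "top"; returns (picture, depth): 384x512x3 uint8, red, green, blue; 384x512 float32, m along the optical axis (not along the pixel's ray), 0 where there is no reading.
- camera_model(name): a dict with "intrinsics" (3x3 intrinsics, pixels), "dist" ([k1, k2, p1, p2, k3] as OpenCV has them; the pictures are not rectified), "view" (4x4, takes a point from world to camera coordinates). Camera axes: x right, y down, z forward; pixel columns grow to the right and rows downward; lengths in m; the calibration is good to about 2 mm. A picture is of the moment at which its call begins. camera_model takes no time and is no camera call.
- r.finish_job(): hands the job in; it is judged then, once.
The state is a dict: "clock": time; "q": joint angles; "qd": joint speeds; "joint_torque": joint torques, N m; "tool_pos": TCP position; "eef_rot": TCP orientation; "contact_force": force on the tool from outside, world axes, zero at the start; "moment": the same for the moment, N m; "opening": opening from 0.0 (shut) to 1.0 (fully open); "finger_force": force on a finger pad.
Only numpy, scipy, OpenCV 4.12 (cv2) and the standard library are available. Lean on these libraries where they do the work, as an engineer would, in place of code of your own. Each camera call takes 0.05 s, during which the arm holds its last target. There are 200 camera calls.

## Working session

There is one attempt and no reset: what is moved stays moved. The work goes in short steps, Python scripts to look and compute and a shell command to move; the robot and the scene stay as the last step left them, time stands still between calls to the robot, and variables do not carry over. Pictures are saved under pics/ and viewed, at most 10 in all, crops included, and the job is handed in when it is done.

```bash
ls; mkdir -p pics; cat > h.py <<'E'
import numpy as np, cv2
from plant import get_state, snapshot, camera_model, r
def cm(n):
    c=camera_model(n); return np.array(c["intrinsics"],float),np.array(c["dist"],float),np.array(c["view"],float)
def ray(n,uv):
    K,d,V=cm(n); p=cv2.undistortPoints(np.array(uv,float).reshape(-1,1,2),K,d).reshape(-1,2)
    D=np.c_[p,np.ones(len(p))]@V[:3,:3]; o=-V[:3,:3].T@V[:3,3]; return o,D
def onz(n,uv,z):
    o,D=ray(n,uv); return o+D*((z-o[2])/D[:,2])[:,None]
def cloud(n,dep):
    v,u=np.mgrid[0:dep.shape[0],0:dep.shape[1]]; o,D=ray(n,np.c_[u.ravel(),v.ravel()])
    return (o+D*dep.reshape(-1,1)).reshape(*dep.shape,3)
def proj(n,P):
    K,d,V=cm(n); return cv2.projectPoints(np.array(P,float).reshape(-1,1,3),cv2.Rodrigues(V[:3,:3])[0],V[:3,3],K,d)[0].reshape(-1,2)
E
python3 - <<'E'
from h import *
for n in("top","side"):
    p,d=snapshot(n); cv2.imwrite(f"pics/{n}0.png",p[:,:,::-1]); np.save(f"{n}0.npy",d)
    K,di,V=cm(n); print(n,-V[:3,:3].T@V[:3,3],V[2,:3],K[0,0],(d>0).mean())
s=get_state(); print(s["tool_pos"],s["eef_rot"],s["clock"],s["opening"],r.nose_length)
E
```

```text
pics
top [0.37258735 0.03221799 1.2303843 ] [ 0.1969657  -0.0075572  -0.98038125] 421.750472771338 0.9960734049479166
side [ 0.59125829 -0.52482117  0.64865112] [ 0.03324075  0.69153486 -0.72157785] 355.60742762628877 0.9961903889973959
[ 0.26750949 -0.56428044  0.24902446] [ 9.75583203e-01  2.19628793e-01 -2.34469843e-04 -7.42761335e-04] 0.1 0.999814146846324 0.011
```

View pics/top0.png

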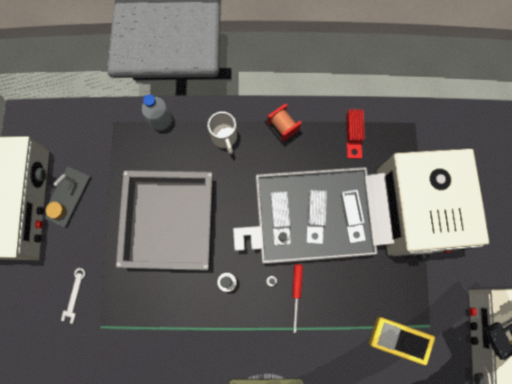

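View pics/side0.png

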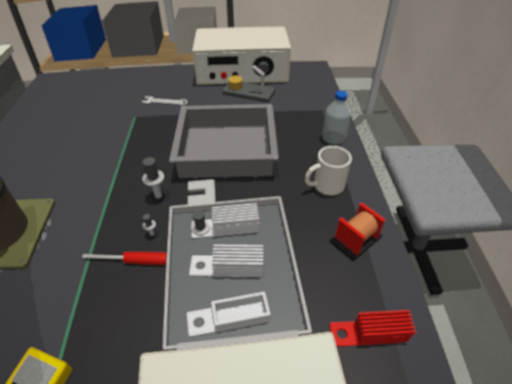

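The top view shows the pinned module (fins 280,209; ear with the dark pin 282,237), the loose finned module (317,208), the open housing (353,208), the notch bracket (247,237) and the tote (166,220). The other pins, at (227,282) and (271,281), and the red module (355,130) are look-alikes. The pin in the ear is the one meant.

```bash
cat > meas.py <<'E'
from h import *
def rect(pts):
    (c,s,a)=cv2.minAreaRect((pts[:,:2]*1000).astype(np.float32)); return np.round(c,1),np.round(s,1),round(a,1)
if __name__=="__main__":
    for n in("top","side"):
        d=np.load(n+"0.npy"); P=cloud(n,d); img=cv2.imread(f"pics/{n}0.png"); z=P[...,2]
        reg=(P[...,0]>.25)&(P[...,0]<.62)&(P[...,1]<.4)&(P[...,1]>-.32)
        for lo,hi,nm in((.079,.105,"tops"),(.056,.07,"rim")):
            m=((z>lo)&(z<hi)&reg).astype(np.uint8)
            k,L,st,_=cv2.connectedComponentsWithStats(m)
            for i in range(1,k):
                if st[i,4]>25:
                    q=P[L==i]; print(n,nm,st[i,:4],st[i,4],*rect(q),"z",np.round(np.percentile(q[:,2],[10,50,90]),4),"rgb",img[L==i].mean(0).round()[::-1])
        m=reg&(abs(P[...,1]+.07)<.08)&(abs(P[...,0]-.37)<.05); print("floor z",np.median(z[m]))
E
python3 meas.py
python3 - <<'E'
import cv2,numpy as np
a=cv2.imread("pics/top0.png")[155:275,225:385]; b=cv2.imread("pics/side0.png")[170:340,150:310]
a=cv2.resize(a,None,fx=2.5*.95,fy=2.5*.95,interpolation=3); b=cv2.resize(b,None,fx=2.5,fy=2.5,interpolation=3)
c=np.zeros((430,800,3),np.uint8); c[:a.shape[0],:a.shape[1]]=a; c[:b.shape[0],400:400+b.shape[1]]=b; cv2.imwrite("pics/crop0.png",c)
E
```

```text
top tops [309 191  17  34] 410 [ 574.1 -141.5] [43.3 93. ] 85.8 z [0.08   0.0886 0.0923] rgb [211. 212. 211.]
top tops [272 192  18  35] 366 [568.6 -40.6] [95.3 43.1] 4.1 z [0.0799 0.0886 0.0926] rgb [218. 219. 218.]
top tops [279 232   9   9] 57 [494.1 -47.1] [19.  21.8] 44.2 z [0.0917 0.0949 0.0982] rgb [113. 114. 109.]
top rim [121 193  88  77] 497 [456.8 321.1] [313.8 162.2] 50.9 z [0.0623 0.0678 0.0695] rgb [140. 136. 132.]
top rim [204 193   8  38] 160 [565.2 162.9] [ 17.4 105.5] 88.6 z [0.0655 0.0682 0.0697] rgb [150. 145. 141.]
top rim [234 193  72  69] 617 [486.9  14.5] [224.3 144.3] 34.7 z [0.0616 0.0644 0.0672] rgb [222. 221. 216.]
top rim [341 193   9  33] 45 [ 573.  -223.9] [93.6  5.1] 10.4 z [0.0567 0.0627 0.0685] rgb [125. 125. 123.]
top rim [355 193   7  29] 44 [ 579.1 -263.1] [81.5  2.5] 10.6 z [0.0575 0.0629 0.0695] rgb [137. 137. 136.]
top rim [307 193  73  66] 390 [ 485.3 -252.5] [130.8 263.5] 46.1 z [0.0627 0.0665 0.0693] rgb [204. 200. 194.]
top rim [203 231   7  14] 52 [492.1 164.4] [35.9 16.8] 0.7 z [0.065  0.0684 0.0697] rgb [147. 143. 138.]
top rim [276 238 
[... 1172 characters left out ...]
0677] rgb [165. 162. 158.]
side rim [143 214   7   7] 40 [375.1 -15.2] [13.3 14.7] 6.3 z [0.0577 0.0614 0.0628] rgb [78. 80. 77.]
side rim [194 224  15   8] 54 [497.5 -51.1] [29.4 15. ] 11.1 z [0.0562 0.0611 0.068 ] rgb [82. 82. 79.]
side rim [213 225  46   9] 188 [571.2 -59.9] [94.6  4.1] 3.3 z [0.0577 0.0633 0.0687] rgb [118. 117. 116.]
side rim [213 269  50   6] 199 [ 573.4 -164. ] [ 4.1 93. ] 86.8 z [0.0576 0.0632 0.0688] rgb [118. 117. 115.]
side rim [215 295  50  13] 189 [ 575.8 -225.7] [17.1 87.1] 89.1 z [0.0578 0.0634 0.0691] rgb [121. 120. 118.]
side rim [215 317  51  13] 176 [ 576.4 -265.6] [86.8  2.9] 8.4 z [0.057  0.0628 0.0685] rgb [117. 116. 115.]
floor z 0.00016754887514308647
```

View pics/crop0.png

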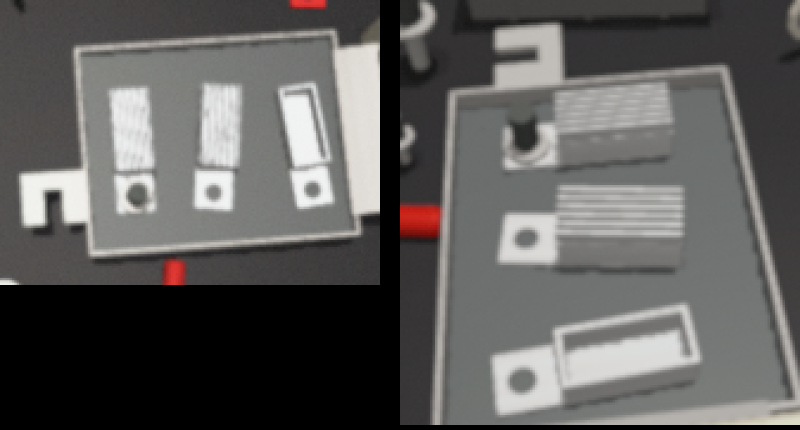

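The crop confirms it: the middle pin, with its dark grip, stands in the ear of the left module. The loose finned module is in the middle and the open housing is on the right. Next I locate the notch by rectifying both views onto z=0.065.

```bash
cat > notch.py <<'E'
from h import *
s=2 # px/mm
out=[]
for n in("top","side"):
    g=cv2.imread(f"pics/{n}0.png")
    xs=np.arange(.56,.44,-.0005); ys=np.arange(.13,.0,-.0005)
    X,Y=np.meshgrid(xs,ys,indexing="ij"); uv=proj(n,np.c_[X.ravel(),Y.ravel(),np.full(X.size,.065)]).astype(np.float32).reshape(*X.shape,2)
    o=cv2.remap(g,uv,None,cv2.INTER_CUBIC); out.append(o); gr=o.max(2).astype(float)
    def edges(v,ax,t=140):
        i=np.where(np.diff((v>t).astype(int))!=0)[0]; return np.round([(ax[k]+(ax[k+1]-ax[k])*(t-v[k])/(v[k+1]-v[k]))*1000 for k in i],1)
    for x in(.47,.475,.48,.485,.49,.495,.5,.505,.51): print(n,"x",x,"y-edges",edges(gr[np.argmin(abs(xs-x))],ys))
    for y in(.1,.09,.085,.08,.075,.07,.065,.06,.05,.04): print(n,"y",y,"x-edges",edges(gr[:,np.argmin(abs(ys-y))],xs))
    # rim: long -x side and +x side, slope
    P=cloud(n,np.load(n+"0.npy"))
    q=P[(P[...,2]>.061)&(P[...,2]<.069)].reshape(-1,3)
    for nm,c in(("-x",.425),("+x",.668)):
        w=q[(q[:,1]<.0)&(q[:,1]>-.27)&(abs(q[:,0]-c-(q[:,1]+.14)*0.03)<.022)]
        f=cv2.fitLine(w[:,:2].astype(np.float32),cv2.DIST_HUBER,0,.002,.001).ravel(); print(n,nm,len(w),"slope dx/dy",f[0]/f[1],"x at y=-.14",f[2]+(-.14-f[3])*f[0]/f[1])
cv2.imwrite("pics/rect.png",np.hstack(out))
for n in("top","side"):
    P=cloud(n,np.load(n+"0.npy")); q=P[(P[...,2]>.066)&(P[...,2]<.074)&(P[...,1]>.13)&(P[...,1]<.43)&(P[...,0]>.36)&(P[...,0]<.68)]
    (c,sz,a)=cv2.minAreaRect((q[:,:2]*1000).astype(np.float32)); print("tote",n,c,sz,a)
E
python3 notch.py
```

```text
top x 0.47 y-edges [88.1 59.9 40.7  5.7]
top x 0.475 y-edges [88.7 60.  41.2  4.2]
top x 0.48 y-edges [88.8 60.3 41.8  5. ]
top x 0.485 y-edges [89.1 60.4 41.8  6.1]
top x 0.49 y-edges [89.5 60.9 41.8  6.7]
top x 0.495 y-edges [89.9 61.6 42.   6.9]
top x 0.5 y-edges [90.2 53.7 44.5  6.2]
top x 0.505 y-edges [90.3  4.5]
top x 0.51 y-edges [91.   6.5]
top y 0.1 x-edges []
top y 0.09 x-edges [519.3 496.3]
top y 0.085 x-edges [521.1 458.8]
top y 0.08 x-edges [521.5 457.6]
top y 0.075 x-edges [521.9 458.2]
top y 0.07 x-edges [522.1 458.8]
top y 0.065 x-edges [522.6 459.1]
top y 0.06 x-edges [523.1 498.9 474.  462. ]
top y 0.05 x-edges [523.8 500.3]
top y 0.04 x-edges [524.5 465. ]
top -x 123 slope dx/dy -0.06912213 x at y=-.14 0.43781656
top +x 127 slope dx/dy -0.07132963 x at y=-.14 0.68014944
side x 0.47 y-edges [87.4 60.1 40.8  7.4]
side x 0.475 y-edges [87.8 60.4 41.   7.8]
side x 0.48 y-edges [88.6 60.7 41.1  8.2]
side x 0.485 y-edges [88.9 61.  41.9  8.5]
side x 0.49 y-edges [89.1 61.7 42.5  9. ]
side x 0.495 y-edges [89.3 61.8 42.7  9.2]
side x 0.5 y-edges [89.4 59.7 43.2  9.8]
side x 0.505 y-edges [90.6  9.9]
side x 0.51 y-edges [90.9 10.4]
side y 0.1 x-edges []
side y 0.09 x-edges [517.4 503. ]
side y 0.085 x-edges [520.2 460.6]
side y 0.08 x-edges [520.9 459.8]
side y 0.075 x-edges [521.4 460.2]
side y 0.07 x-edges [522.  460.5]
side y 0.065 x-edges [522.3 461. ]
side y 0.06 x-edges [522.7 499.8 469.5 466.5]
side y 0.05 x-edges [523.2 501.9]
side y 0.04 x-edges [523.7 465.5]
side -x 227 slope dx/dy -0.06775774 x at y=-.14 0.43794262
side +x 207 slope dx/dy -0.07358086 x at y=-.14 0.68171084
tote top (543.6218872070312, 282.6796569824219) (257.6226501464844, 273.0018005371094) 89.2768783569336
tote side (533.1060791015625, 270.3819885253906) (286.04022216796875, 296.128662109375) 88.94524383544922
```

View pics/rect.png

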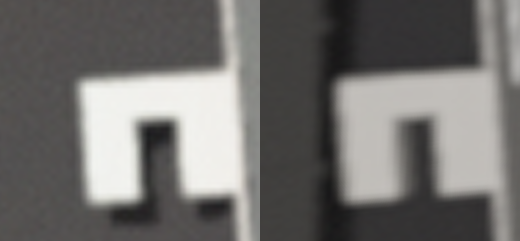

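Notch point is about (0.485, 0.0513), slot direction yaw about 4°. The pin is at (0.4948, -0.0465). I move above it, turning the tool yaw from 25.4° to 4°.

```bash
cat > go.py <<'E'
import sys
from h import *
from scipy.spatial.transform import Rotation as R
# usage: go.py x y z yaw_deg -> shift in the tool frame (at target yaw) and tool-z turn, tilt error
s=get_state(); M=R.from_quat(s["eef_rot"]).as_matrix(); p=np.array(s["tool_pos"])
yaw=np.degrees(np.arctan2(M[1,0],M[0,0]))
print("t",round(s["clock"],2),"pos",p.round(4),"yaw",yaw.round(2),"toolz",M[:,2].round(4),"open",round(s["opening"],3),"F",np.round(s["contact_force"],1),"grip",s["finger_force"])
if len(sys.argv)>4:
    a=[float(v) for v in sys.argv[1:5]]; y=np.radians(a[3]); d=np.array(a[:3])-p
    print("shift",np.round([d[0]*np.cos(y)+d[1]*np.sin(y),d[0]*np.sin(y)-d[1]*np.cos(y),-d[2]],4),"turn z",round(np.radians(yaw-a[3]),4))
E
python3 -m inch '0 0 0 0 0 0 0.0935;0 0 0 0 0 0 0.0935;0 0 0 0 0 0 0.0935;0 0 0 0 0 0 0.0935;0 .0164 -.0313 0 0 0 0;0 .0164 -.0313 0 0 0 0;0 .0164 -.0313 0 0 0 0;0 .0164 -.0313 0 0 0 0;0 .0164 -.0313 0 0 0 0;0 .0164 -.0313 0 0 0 0;0 .0164 -.0313 0 0 0 0;0 .0164 -.0313 0 0 0 0;0 .0164 -.0313 0 0 0 0;0 .0164 -.0313 0 0 0 0;0 .0164 -.0313 0 0 0 0;0 .0164 -.0313 0 0 0 0;0 .0164 -.0313 0 0 0 0;0 .0164 -.0313 0 0 0 0;0 .0164 -.0313 0 0 0 0;0 .0164 -.0313 0 0 0 0' 30
python3 go.py .4948 -.0465 .14 4
```

```text
clock: 1.77
tool_pos: [0.4953, -0.0453, 0.2495]
eef_rot: [0.999, 0.034, -0.0, 0.0]
contact_force: [-0.2, -0.0, 0.8]
opening: 0.498
finger_force: 0.0
t 1.77 pos [ 0.4953 -0.0453  0.2495] yaw 3.95 toolz [-6.e-04 -1.e-04 -1.e+00] open 0.498 F [-0.2 -0.   0.8] grip 0.0
shift [-0.0006  0.0011  0.1095] turn z -0.0008
```

```bash
python3 -m inch '0 0 .001 .03 0 0 0;0 0 0 .03 0 0 0;0 0 0 .03 0 0 0;0 0 0 .03 0 0 0;0 0 0 .02 0 0 0;0 0 0 .015 0 0 0;0 0 0 .013 0 0 0;0 0 0 .01 0 0 0;0 0 0 0 0 0 0'; python3 go.py .4948 -.0465 .071 4
python3 - <<'E'
from h import *
p,d=snapshot("side"); a=p[150:300,120:320,::-1]; cv2.imwrite("pics/s1.png",cv2.resize(a,None,fx=3.5,fy=3.5,interpolation=3))
E
```

```text
clock: 2.52
tool_pos: [0.4942, -0.0479, 0.07]
eef_rot: [0.999, 0.035, -0.002, -0.0]
contact_force: [-0.1, -0.2, 0.5]
opening: 0.501
finger_force: 0.0
t 2.52 pos [ 0.4942 -0.0479  0.07  ] yaw 3.96 toolz [-3.2e-03  1.0e-04 -1.0e+00] open 0.501 F [-0.1 -0.2  0.5] grip 0.0
shift [ 0.0007 -0.0014 -0.001 ] turn z -0.0007
```

View pics/s1.png

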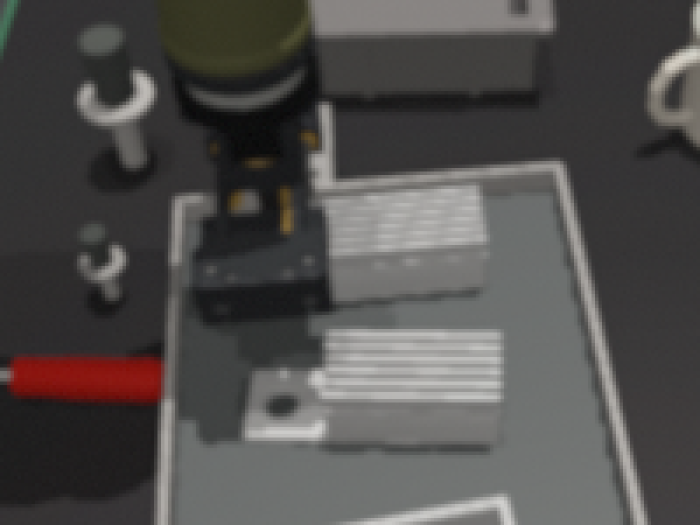

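The gripper straddles the pin beside the module's end, around (260,260), and touches nothing. I close it.

```bash
python3 -m inch '-0.8 0 -.001 0 0 0 0;-0.8 0 0 0 0 0 0;-0.8 0 0 0 0 0 0;-0.8 0 0 0 0 0 0;-0.8 0 0 0 0 0 0;-0.8 0 0 0 0 0 0' 30; python3 go.py .4948 -.0465 .145 4
```

```text
clock: 3.07
tool_pos: [0.4957, -0.0461, 0.0725]
eef_rot: [0.999, 0.035, 0.001, -0.001]
contact_force: [-1.2, 3.2, 6.5]
opening: 0.268
finger_force: 30.0
t 3.07 pos [ 0.4957 -0.0461  0.0725] yaw 4.01 toolz [ 0.0016  0.0011 -1.    ] open 0.268 F [-1.2  3.2  6.5] grip 29.99964052811265
shift [-0.0009  0.0004 -0.0725] turn z 0.0001
```

```bash
python3 -m inch '-0.8 0 0 -.008 0 0 0;-0.8 0 0 -.008 0 0 0;-0.8 0 0 -.009 0 0 0;-0.8 0 0 -.01 0 0 0;-0.8 0 0 -.01 0 0 0;-0.8 0 0 -.01 0 0 0;-0.8 0 0 -.01 0 0 0;-0.8 0 0 -.01 0 0 0;-0.8 0 0 -.01 0 0 0;-0.8 0 0 0 0 0 0;-0.8 0 0 0 0 0 0'; python3 go.py
python3 - <<'E'
from h import *
p,d=snapshot("side"); cv2.imwrite("pics/s2full.png",p[:,:,::-1]); np.save("s2.npy",d)
a=p[120:290,120:320,::-1]; cv2.imwrite("pics/s2.png",cv2.resize(a,None,fx=3.5,fy=3.5,interpolation=3))
E
```

```text
clock: 3.98
tool_pos: [0.4955, -0.0475, 0.1574]
eef_rot: [0.999, 0.034, 0.001, 0.0]
contact_force: [-0.6, -0.3, -1.8]
opening: 0.261
finger_force: 30.0
t 3.98 pos [ 0.4955 -0.0475  0.1574] yaw 3.91 toolz [ 1.4e-03 -5.0e-04 -1.0e+00] open 0.261 F [-0.6 -0.3 -1.8] grip 30.000364389270544
```

View pics/s2.png

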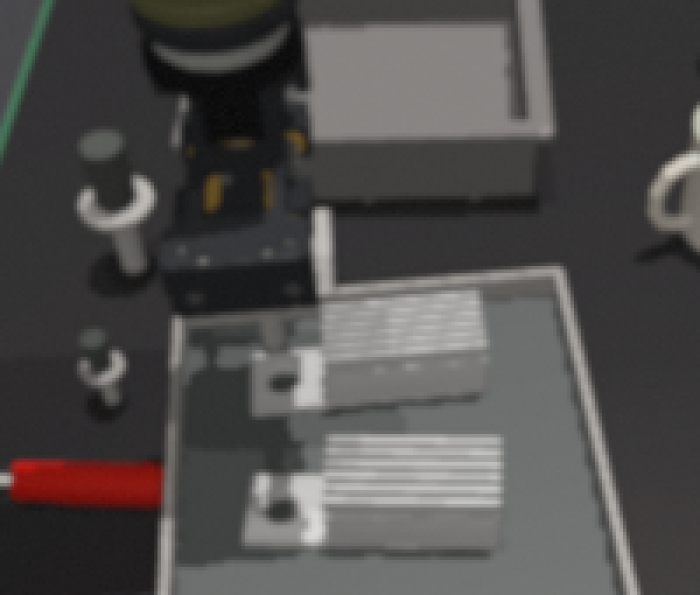

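The pin is drawn: its shank shows at crop (275,335), and the module stayed down with its ear hole empty. Next I carry the pin to the notch.

```bash
python3 go.py .482 .0511 .145 4; python3 -m inch '-0.8 -.0007 -.0123 0 0 0 0;-0.8 -.0008 -.0123 0 0 0 0;-0.8 -.0008 -.0123 0 0 0 0;-0.8 -.0008 -.0123 0 0 0 0;-0.8 -.0008 -.0123 0 0 0 0;-0.8 -.0008 -.0123 0 0 0 0;-0.8 -.0008 -.0123 0 0 0 0;-0.8 -.0008 -.0123 0 0 0 0;-0.8 0 0 .005 0 0 0;-0.8 0 0 .005 0 0 0;-0.8 0 0 0 0 0 0;-0.8 0 0 0 0 0 0'; python3 go.py .482 .0511 .086 4
python3 - <<'E'
from h import *
p,d=snapshot("side"); cv2.imwrite("pics/s3full.png",p[:,:,::-1])
a=p[120:240,140:260,::-1]; cv2.imwrite("pics/s3.png",cv2.resize(a,None,fx=5,fy=5,interpolation=3))
E
```

```text
t 4.03 pos [ 0.4951 -0.0473  0.1569] yaw 3.92 toolz [ 3.e-04 -3.e-04 -1.e+00] open 0.265 F [-0.4  0.7 -1.9] grip 30.000427644699812
shift [-0.0062 -0.0991  0.0119] turn z -0.0014
clock: 5.03
tool_pos: [0.4817, 0.0494, 0.146]
eef_rot: [0.999, 0.034, -0.001, 0.001]
contact_force: [-0.1, 0.2, -1.9]
opening: 0.265
finger_force: 30.0
t 5.03 pos [0.4817 0.0494 0.146 ] yaw 3.85 toolz [-0.0015 -0.0011 -1.    ] open 0.265 F [-0.1  0.2 -1.9] grip 29.999803360551596
shift [ 0.0004 -0.0017  0.06  ] turn z -0.0026
```

View pics/s3.png

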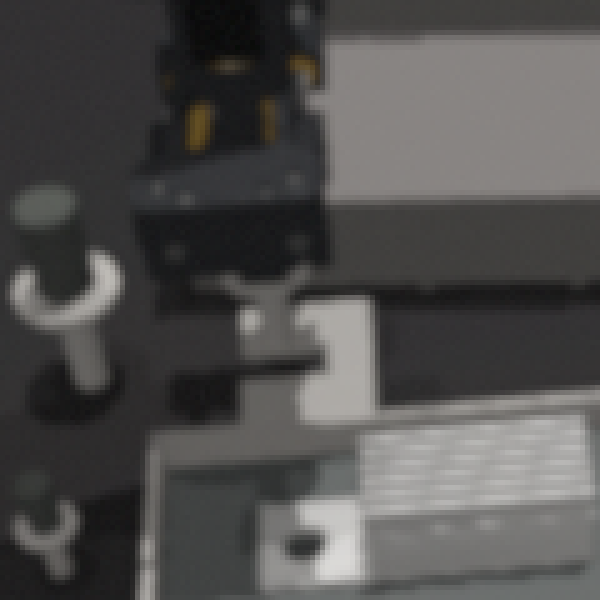

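The pin hangs upright: collar at crop (270,275), shank over the slot. I lower it most of the way and check the force.

```bash
python3 -m inch '-0.8 0 -.0013 .01 0 0 0;-0.8 0 0 .01 0 0 0;-0.8 0 0 .01 0 0 0;-0.8 0 0 .01 0 0 0;-0.8 0 0 .007 0 0 0;-0.8 0 0 .005 0 0 0;-0.8 0 0 0 0 0 0;-0.8 0 0 0 0 0 0'; python3 go.py .482 .0511 .086 4
```

```text
clock: 5.75
tool_pos: [0.4819, 0.0518, 0.0945]
eef_rot: [0.999, 0.034, -0.0, 0.0]
contact_force: [0.0, -0.5, -1.3]
opening: 0.261
finger_force: 30.0
t 5.75 pos [0.4819 0.0518 0.0945] yaw 3.93 toolz [-4.e-04 -2.e-04 -1.e+00] open 0.261 F [ 0.  -0.5 -1.3] grip 29.999794028699398
shift [0.     0.0007 0.0085] turn z -0.0012
```

```bash
python3 -m inch '-0.8 0 0 .004 0 0 0;-0.8 0 0 .002 0 0 0;-0.8 0 0 .002 0 0 0;-0.8 0 0 .001 0 0 0;-0.8 0 0 0 0 0 0;-0.8 0 0 0 0 0 0'; python3 go.py .482 .0511 .086 4
```

```text
clock: 6.25
tool_pos: [0.4822, 0.052, 0.0865]
eef_rot: [0.999, 0.034, 0.0, -0.0]
contact_force: [-2.2, 0.4, 6.4]
opening: 0.265
finger_force: 30.0
t 6.25 pos [0.4822 0.052  0.0865] yaw 3.95 toolz [ 9.e-04  1.e-04 -1.e+00] open 0.265 F [-2.2  0.4  6.4] grip 29.99945729970932
shift [-0.0002  0.0009  0.0005] turn z -0.0009
```

Seated. I release it slowly and retreat upwards.

```bash
python3 -m inch '-0.8 0 0 0 0 0 0;-0.1 0 0 0 0 0 0;0.1 0 0 0 0 0 0;0.1 0 0 0 0 0 0;0.1 0 0 0 0 0 0;0.1 0 0 -.005 0 0 0;0.1 0 0 -.01 0 0 0;0.1 0 0 -.02 0 0 0;0.1 0 0 -.03 0 0 0;0.1 0 0 -.03 0 0 0;0.1 0 0 -.03 0 0 0;0.1 0 0 -.03 0 0 0' 10
python3 - <<'E'
from h import *
p,d=snapshot("side"); cv2.imwrite("pics/s4full.png",p[:,:,::-1]); P=cloud("side",d); np.save("s4.npy",d)
z=P[...,2]; b=(abs(P[...,0]-.482)<.03)&(abs(P[...,1]-.051)<.03)
for lo,hi in((.1,.115),(.068,.074),(.075,.1)):
    q=P[b&(z>lo)&(z<hi)]; print(lo,len(q),q.mean(0).round(4),q.min(0).round(3),q.max(0).round(3))
for n,dd in(("side",d),("top",snapshot("top")[1])):
    P=cloud(n,dd); z=P[...,2]
    m=((z>.079)&(z<.1)&(P[...,0]>.5)&(P[...,0]<.64)&(P[...,1]<.02)&(P[...,1]>-.2)).astype(np.uint8)
    k,L,st,_=cv2.connectedComponentsWithStats(m)
    for i in range(1,k):
        if st[i,4]>100: print(n,cv2.minAreaRect((P[L==i][:,:2]*1000).astype(np.float32)))
    q=P[(z>.062)&(z<.08)&(P[...,0]>.36)&(P[...,0]<.7)&(P[...,1]>.14)&(P[...,1]<.45)]; print(n,"tote lip x",np.percentile(q[:,0],[1,99]),"y",np.percentile(q[:,1],[1,99]))
    g=cv2.cvtColor(p,cv2.COLOR_RGB2GRAY)
    q=P[(z>-.005)&(z<.012)&(P[...,0]>.36)&(P[...,0]<.7)&(P[...,1]>.18)&(P[...,1]<.42)]; print(n,"tote floor x",np.percentile(q[:,0],[2,98]),"y",np.percentile(q[:,1],[2,98]),np.median(q[:,2]))
E
python3 go.py .569 -.0395 .15 4
```

```text
clock: 7.25
tool_pos: [0.4816, 0.0518, 0.243]
eef_rot: [0.999, 0.034, 0.0, -0.0]
contact_force: [0.5, -0.1, -0.6]
opening: 0.549
finger_force: 0.0
0.1 79 [0.4825 0.0493 0.1076] [0.473 0.04  0.1  ] [0.493 0.064 0.112]
0.068 84 [0.4833 0.0459 0.0698] [0.463 0.031 0.068] [0.5   0.068 0.074]
0.075 79 [0.4834 0.0442 0.0877] [0.471 0.04  0.075] [0.493 0.054 0.1  ]
side ((569.6417236328125, -38.448787689208984), (94.93875885009766, 47.42702865600586), 4.2393975257873535)
side ((573.5660400390625, -142.5099334716797), (44.02552032470703, 95.02880859375), 86.22954559326172)
side tote lip x [0.40857858 0.68133467] y [0.15461543 0.41051135]
side tote floor x [0.36486787 0.6963357 ] y [0.18916545 0.39440638] 0.004081363355489476
top ((574.1405029296875, -141.7342987060547), (43.864051818847656, 93.1614990234375), 86.20420837402344)
top ((584.4153442382812, -39.38663864135742), (62.90070724487305, 43.22108459472656), 4.065422058105469)
top tote lip x [0.40769367 0.6812935 ] y [0.15444136 0.41026832]
top tote floor x [0.3646879  0.66104673] y [0.1863649  0.39559249] 0.003678928476283261
t 7.35 pos [0.4846 0.0522 0.2456] yaw 3.92 toolz [ 0.0098  0.0017 -1.    ] open 0.551 F [-0.4 -0.8 -0.2] grip 0.0
shift [0.0778 0.0973 0.0956] turn z -0.0015
```

```bash
python3 - <<'E'
import cv2
cv2.imwrite("pics/s4.png",cv2.resize(cv2.imread("pics/s4full.png")[80:280,130:330],None,fx=3,fy=3,interpolation=3))
E
```

```text
(no output)
```

View pics/s4.png

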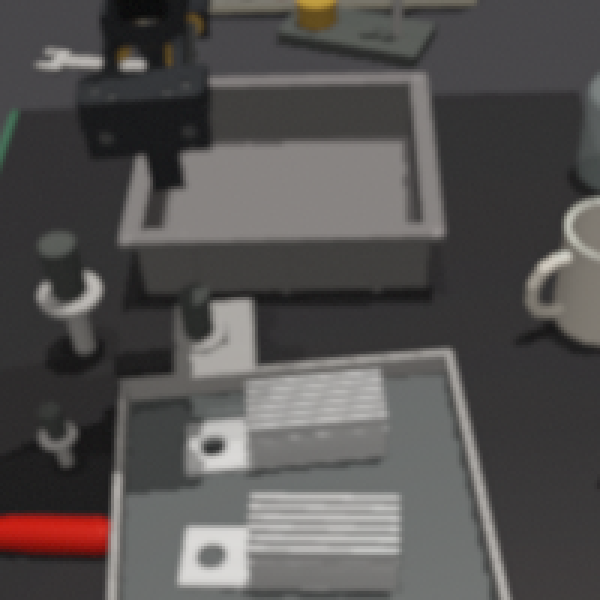

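The pin stands parked, grip top at crop (200,295), with measured position (0.483, 0.0515) and top z of about 0.111. The tote centre is about (0.5445, 0.2825), yaw about -1°. Next is the pinned module: I grip its body across y.

```bash
python3 -m inch '.3 .0152 .0195 0 0 0 0;.3 .0152 .0195 0 0 0 0;.3 .0152 .0195 0 0 0 0;.3 .0152 .0195 0 0 0 0;.3 .0152 .0195 0 0 0 0;.3 0 0 .03 0 0 0;.3 0 0 .03 0 0 0;.3 0 0 .03 0 0 0;.3 0 0 0 0 0 0;.3 0 0 0 0 0 0;.3 0 0 0 0 0 0' 40; for i in 1 2; do python3 go.py .5655 -.0398 .065 4.2;done
```

```text
clock: 8.27
tool_pos: [0.5651, -0.0401, 0.1519]
eef_rot: [0.999, 0.034, 0.001, 0.0]
contact_force: [1.0, -0.6, 0.1]
opening: 0.652
finger_force: 0.0
t 8.27 pos [ 0.5651 -0.0401  0.1519] yaw 3.95 toolz [ 1.4e-03 -2.0e-04 -1.0e+00] open 0.652 F [ 1.  -0.6  0.1] grip 0.0
shift [ 0.0004 -0.0003  0.0869] turn z -0.0044
t 8.27 pos [ 0.5651 -0.0401  0.1519] yaw 3.95 toolz [ 1.4e-03 -2.0e-04 -1.0e+00] open 0.652 F [ 1.  -0.6  0.1] grip 0.0
shift [ 0.0004 -0.0003  0.0869] turn z -0.0044
```

```bash
python3 -m inch '.3 0 0 .025 0 0 0;.3 0 0 .02 0 0 0;.3 0 0 .015 0 0 0;.3 0 0 .015 0 0 0;.3 0 0 .0115 0 0 0;.3 0 0 0 0 0 0;.3 0 0 0 0 0 0'; python3 go.py .5655 -.0398 .065 4.2;python3 -m inch '.1 0 0 0 0 0 0;-.3 0 0 0 0 0 0;-.3 0 0 0 0 0 0;-.3 0 0 0 0 0 0;-.3 0 0 0 0 0 0' 40;python3 go.py .5655 -.0398 .065 4.2
```

```text
clock: 8.85
tool_pos: [0.5652, -0.0401, 0.0651]
eef_rot: [0.999, 0.034, 0.001, 0.0]
contact_force: [-0.1, -0.3, 0.8]
opening: 0.648
finger_force: 0.0
t 8.85 pos [ 0.5652 -0.0401  0.0651] yaw 3.94 toolz [ 1.3e-03 -1.0e-04 -1.0e+00] open 0.648 F [-0.1 -0.3  0.8] grip 0.0
shift [ 0.0003 -0.0003  0.0001] turn z -0.0045
clock: 9.27
tool_pos: [0.5655, -0.04, 0.0654]
eef_rot: [0.999, 0.034, 0.001, -0.0]
contact_force: [-1.7, 0.2, 6.2]
opening: 0.495
finger_force: 40.0
t 9.27 pos [ 0.5655 -0.04    0.0654] yaw 3.95 toolz [ 2.3e-03  1.0e-04 -1.0e+00] open 0.495 F [-1.7  0.2  6.2] grip 39.999985713511705
shift [ 0.0001 -0.0002  0.0004] turn z -0.0044
```

```bash
python3 -m inch '-.3 0 0 -.005 0 0 0;-.3 0 0 -.01 0 0 0;-.3 0 0 -.02 0 0 0;-.3 0 0 -.025 0 0 0;-.3 0 0 -.025 0 0 0;-.3 0 0 -.025 0 0 0;-.3 0 0 -.015 0 0 0;-.3 0 0 -.01 0 0 0;-.3 0 0 0 0 0 0;-.3 0 0 0 0 0 0'; python3 go.py .5615 .3275 .2 3.95
```

```text
clock: 10.1
tool_pos: [0.5641, -0.0401, 0.1992]
eef_rot: [0.999, 0.034, -0.0, 0.0]
contact_force: [-0.6, 1.1, -4.3]
opening: 0.496
finger_force: 40.0
t 10.1 pos [ 0.5641 -0.0401  0.1992] yaw 3.94 toolz [-4.e-04 -1.e-04 -1.e+00] open 0.496 F [-0.6  1.1 -4.3] grip 39.999922290444374
shift [ 0.0227 -0.367  -0.0008] turn z -0.0001
```

```bash
python3 -m inch '-.3 .0006 -.01 0 0 0 0;-.3 .0012 -.019 0 0 0 0;-.3 .0015 -.024 0 0 0 0;-.3 .0015 -.024 0 0 0 0;-.3 .0015 -.024 0 0 0 0;-.3 .0015 -.024 0 0 0 0;-.3 .0015 -.024 0 0 0 0;-.3 .0015 -.024 0 0 0 0;-.3 .0015 -.024 0 0 0 0;-.3 .0015 -.024 0 0 0 0;-.3 .0015 -.024 0 0 0 0;-.3 .0015 -.024 0 0 0 0;-.3 .0015 -.024 0 0 0 0;-.3 .0015 -.024 0 0 0 0;-.3 .0015 -.024 0 0 0 0;-.3 .0015 -.024 0 0 0 0;-.3 0 -.002 0 0 0 .043;-.3 0 0 0 0 0 .043;-.3 0 0 0 0 0 0;-.3 0 0 0 0 0 0'; python3 go.py .5615 .3275 .04 -1
python3 - <<'E'
from h import *
p,d=snapshot("side"); cv2.imwrite("pics/s5.png",p[60:260,110:310,::-1].repeat(3,0).repeat(3,1))
E
```

```text
clock: 11.77
tool_pos: [0.5608, 0.3276, 0.1976]
eef_rot: [1.0, -0.008, -0.001, 0.001]
contact_force: [0.5, -0.1, -4.0]
opening: 0.494
finger_force: 40.0
t 11.77 pos [0.5608 0.3276 0.1976] yaw -0.89 toolz [-0.0026 -0.0019 -1.    ] open 0.494 F [ 0.5 -0.1 -4. ] grip 40.00005721114576
shift [7.000e-04 1.000e-04 1.576e-01] turn z 0.002
```

View pics/s5.png

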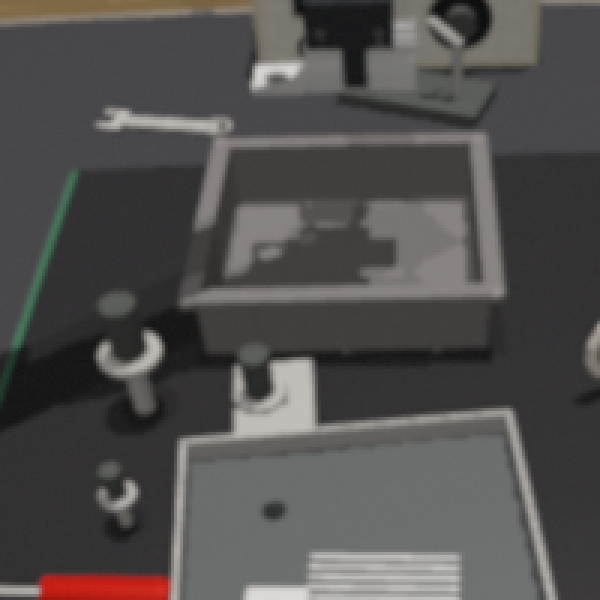

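The module hangs level over the tote, at crop (350,70), and the pin still stands at (255,375). I lower it gently.

```bash
python3 -m inch '-.3 0 0 .015 0 0 0;-.3 0 0 .025 0 0 0;-.3 0 0 .025 0 0 0;-.3 0 0 .025 0 0 0;-.3 0 0 .025 0 0 0;-.3 0 0 .02 0 0 0;-.3 0 0 .012 0 0 0;-.3 0 0 .008 0 0 0;-.3 0 0 .005 0 0 0;-.3 0 0 .004 0 0 0;-.3 0 0 .003 0 0 0;-.3 0 0 .002 0 0 0;-.3 0 0 0 0 0 0;-.3 0 0 0 0 0 0'; python3 go.py .5615 .3275 .025 -1
```

```text
clock: 12.98
tool_pos: [0.5624, 0.3278, 0.0307]
eef_rot: [1.0, -0.009, 0.0, -0.0]
contact_force: [-0.6, 0.3, -3.9]
opening: 0.496
finger_force: 40.0
t 12.98 pos [0.5624 0.3278 0.0307] yaw -0.98 toolz [ 8.e-04  4.e-04 -1.e+00] open 0.496 F [-0.6  0.3 -3.9] grip 39.99988661147654
shift [-0.0009  0.0003  0.0057] turn z 0.0004
```

```bash
python3 -m inch '-.3 0 0 .0015 0 0 0;-.3 0 0 .0015 0 0 0;-.3 0 0 .001 0 0 0;-.3 0 0 .001 0 0 0;-.3 0 0 .0008 0 0 0;-.3 0 0 0 0 0 0;-.3 0 0 0 0 0 0'; python3 go.py .5615 .3275 .025 -1
```

```text
clock: 13.57
tool_pos: [0.5621, 0.3276, 0.0255]
eef_rot: [1.0, -0.009, 0.0, -0.0]
contact_force: [-2.7, -1.2, 6.3]
opening: 0.494
finger_force: 40.0
t 13.57 pos [0.5621 0.3276 0.0255] yaw -0.99 toolz [ 1.e-04  1.e-04 -1.e+00] open 0.494 F [-2.7 -1.2  6.3] grip 39.99995553866029
shift [-0.0006  0.0001  0.0005] turn z 0.0002
```

Contact with the floor. I release and rise, then look.

```bash
python3 -m inch '-.1 0 0 0 0 0 0;.1 0 0 0 0 0 0;.3 0 0 0 0 0 0;.3 0 0 0 0 0 0;.3 0 0 -.005 0 0 0;.3 0 0 -.015 0 0 0;.3 0 0 -.03 0 0 0;.3 0 0 -.03 0 0 0;.3 0 0 -.03 0 0 0;.3 0 0 -.03 0 0 0;.3 0 0 -.025 0 0 0;.3 0 0 -.015 0 0 0;.3 0 0 0 0 0 .05;.3 0 0 0 0 0 0' 10; python3 go.py .5697 -.1418 .2 -3.8
python3 - <<'E'
from h import *
d=snapshot("side")[1]; P=cloud("side",d); z=P[...,2]
for nm,lo,hi,y0,y1 in(("placed",.04,.056,.2,.4),("loose",.079,.1,-.2,-.08)):
    q=P[(z>lo)&(z<hi)&(P[...,0]>.49)&(P[...,0]<.63)&(P[...,1]<y1)&(P[...,1]>y0)]; print(nm,len(q),cv2.minAreaRect((q[:,:2]*1000).astype(np.float32)),np.percentile(q[:,2],[10,50,90]).round(4))
E
```

```text
clock: 14.73
tool_pos: [0.5629, 0.328, 0.2072]
eef_rot: [0.999, -0.034, 0.002, -0.001]
contact_force: [0.4, -0.7, -0.4]
opening: 0.648
finger_force: 0.0
t 14.73 pos [0.5629 0.328  0.2072] yaw -3.93 toolz [ 0.0036  0.0021 -1.    ] open 0.648 F [ 0.4 -0.7 -0.4] grip 0.0
shift [0.0379 0.4683 0.0072] turn z -0.0023
placed 583 ((558.2527465820312, 350.6396484375), (94.25715637207031, 136.75643920898438), 88.32307434082031) [0.0424 0.0482 0.0521]
loose 1117 ((573.6007690429688, -142.16575622558594), (44.001251220703125, 94.93890380859375), 86.29779815673828) [0.0836 0.0885 0.0911]
```

```bash
python3 -m inch '.3 .0021 .026 0 0 0 0;.3 .0021 .026 0 0 0 0;.3 .0021 .026 0 0 0 0;.3 .0021 .026 0 0 0 0;.3 .0021 .026 0 0 0 0;.3 .0021 .026 0 0 0 0;.3 .0021 .026 0 0 0 0;.3 .0021 .026 0 0 0 0;.3 .0021 .026 0 0 0 0;.3 .0021 .026 0 0 0 0;.3 .0021 .026 0 0 0 0;.3 .0021 .026 0 0 0 0;.3 .0021 .026 0 0 0 0;.3 .0021 .026 0 0 0 0;.3 .0021 .026 0 0 0 0;.3 .0021 .026 0 0 0 0;.3 .0021 .026 0 0 0 0;.3 .0021 .026 0 0 0 0;.3 0 0 0 0 0 0;.3 0 0 0 0 0 0'; python3 go.py .5697 -.1418 .065 -3.8
```

```text
clock: 16.45
tool_pos: [0.5676, -0.144, 0.2041]
eef_rot: [0.999, -0.035, -0.001, 0.0]
contact_force: [-0.5, 0.5, 0.7]
opening: 0.649
finger_force: 0.0
t 16.45 pos [ 0.5676 -0.144   0.2041] yaw -4.01 toolz [-1.1e-03 -8.0e-04 -1.0e+00] open 0.649 F [-0.5  0.5  0.7] grip 0.0
shift [ 0.002  -0.0023  0.1391] turn z -0.0036
```

```bash
python3 -m inch '.3 .001 -.0015 .02 0 0 0;.3 0 0 .03 0 0 0;.3 0 0 .03 0 0 0;.3 0 0 .025 0 0 0;.3 0 0 .02 0 0 0;.3 0 0 .014 0 0 0;.3 0 0 0 0 0 0;.3 0 0 0 0 0 0'; python3 go.py .5697 -.1418 .065 -3.8;python3 -m inch '.1 0 0 0 0 0 0;-.3 0 0 0 0 0 0;-.3 0 0 0 0 0 0;-.3 0 0 0 0 0 0;-.3 0 0 0 0 0 0' 40;python3 go.py
```

```text
clock: 17.12
tool_pos: [0.5691, -0.1388, 0.0649]
eef_rot: [0.999, -0.032, -0.001, -0.001]
contact_force: [0.5, 0.1, 0.3]
opening: 0.649
finger_force: 0.0
t 17.12 pos [ 0.5691 -0.1388  0.0649] yaw -3.72 toolz [-0.0017  0.0012 -1.    ] open 0.649 F [0.5 0.1 0.3] grip 0.0
shift [ 0.0008  0.003  -0.0001] turn z 0.0014
clock: 17.53
tool_pos: [0.5703, -0.1407, 0.0667]
eef_rot: [0.999, -0.034, 0.001, 0.0]
contact_force: [-0.2, -0.2, 6.8]
opening: 0.491
finger_force: 40.0
t 17.53 pos [ 0.5703 -0.1407  0.0667] yaw -3.85 toolz [ 2.2e-03 -6.0e-04 -1.0e+00] open 0.491 F [-0.2 -0.2  6.8] grip 40.00061706639826
```

```bash
python3 -m inch '-.3 0 0 -.005 0 0 0;-.3 0 0 -.01 0 0 0;-.3 0 0 -.02 0 0 0;-.3 0 0 -.025 0 0 0;-.3 0 0 -.025 0 0 0;-.3 0 0 -.025 0 0 0;-.3 0 0 -.015 0 0 0;-.3 0 0 -.01 0 0 0;-.3 0 0 0 0 0 0;-.3 0 0 0 0 0 0'; python3 go.py .5615 .2375 .2 -3.9
```

```text
clock: 18.37
tool_pos: [0.569, -0.1402, 0.2003]
eef_rot: [0.999, -0.034, -0.0, -0.0]
contact_force: [0.1, 0.6, -5.5]
opening: 0.496
finger_force: 40.0
t 18.37 pos [ 0.569  -0.1402  0.2003] yaw -3.84 toolz [-6.e-04  2.e-04 -1.e+00] open 0.496 F [ 0.1  0.6 -5.5] grip 39.99733904376626
shift [-3.310e-02 -3.764e-01  3.000e-04] turn z 0.001
```

```bash
python3 -m inch '-.3 -.0009 -.0104 0 0 0 0;-.3 -.0018 -.02 0 0 0 0;-.3 -.0021 -.024 0 0 0 0;-.3 -.0021 -.024 0 0 0 0;-.3 -.0021 -.024 0 0 0 0;-.3 -.0021 -.024 0 0 0 0;-.3 -.0021 -.024 0 0 0 0;-.3 -.0021 -.024 0 0 0 0;-.3 -.0021 -.024 0 0 0 0;-.3 -.0021 -.024 0 0 0 0;-.3 -.0021 -.024 0 0 0 0;-.3 -.0021 -.024 0 0 0 0;-.3 -.0021 -.024 0 0 0 0;-.3 -.0021 -.024 0 0 0 0;-.3 -.0021 -.024 0 0 0 0;-.3 -.0021 -.024 0 0 0 0;-.3 -.001 -.01 0 0 0 -.05;-.3 0 0 0 0 0 0;-.3 0 0 0 0 0 0'; python3 go.py .5615 .2375 .03 -1
```

```text
clock: 19.95
tool_pos: [0.5607, 0.237, 0.1993]
eef_rot: [1.0, -0.008, -0.001, 0.001]
contact_force: [0.1, -1.2, -4.7]
opening: 0.495
finger_force: 40.0
t 19.95 pos [0.5607 0.237  0.1993] yaw -0.88 toolz [-0.0021 -0.0017 -1.    ] open 0.495 F [ 0.1 -1.2 -4.7] grip 39.99698541127145
shift [ 0.0008 -0.0006  0.1693] turn z 0.0021
```

```bash
python3 -m inch '-.3 0 0 .015 0 0 0;-.3 0 0 .025 0 0 0;-.3 0 0 .025 0 0 0;-.3 0 0 .025 0 0 0;-.3 0 0 .025 0 0 0;-.3 0 0 .02 0 0 0;-.3 0 0 .012 0 0 0;-.3 0 0 .008 0 0 0;-.3 0 0 .005 0 0 0;-.3 0 0 .004 0 0 0;-.3 0 0 .003 0 0 0;-.3 0 0 .001 0 0 0;-.3 0 0 0 0 0 0;-.3 0 0 0 0 0 0'; python3 go.py .5615 .2375 .025 -1
```

```text
clock: 21.12
tool_pos: [0.5621, 0.2375, 0.033]
eef_rot: [1.0, -0.009, 0.001, -0.0]
contact_force: [0.6, 0.7, -4.1]
opening: 0.496
finger_force: 40.0
t 21.12 pos [0.5621 0.2375 0.033 ] yaw -0.98 toolz [ 1.e-03  4.e-04 -1.e+00] open 0.496 F [ 0.6  0.7 -4.1] grip 39.99717816710472
shift [-0.0006  0.      0.008 ] turn z 0.0004
```

```bash
python3 -m inch '-.3 0 0 .0015 0 0 0;-.3 0 0 .0015 0 0 0;-.3 0 0 .0015 0 0 0;-.3 0 0 .001 0 0 0;-.3 0 0 .001 0 0 0;-.3 0 0 0 0 0 0;-.3 0 0 0 0 0 0'; python3 go.py .5615 .2375 .025 -1
```

```text
clock: 21.7
tool_pos: [0.5616, 0.2373, 0.0267]
eef_rot: [1.0, -0.009, 0.0, -0.0]
contact_force: [-2.5, -0.4, 5.7]
opening: 0.492
finger_force: 40.0
t 21.7 pos [0.5616 0.2373 0.0267] yaw -0.98 toolz [ 0.  0. -1.] open 0.492 F [-2.5 -0.4  5.7] grip 39.99725474976003
shift [-0.0001 -0.0002  0.0017] turn z 0.0003
```

Set down on contact. I release it, rise and check.

```bash
python3 -m inch '-.1 0 0 0 0 0 0;.1 0 0 0 0 0 0;.3 0 0 0 0 0 0;.3 0 0 0 0 0 0;.3 0 0 -.005 0 0 0;.3 0 0 -.015 0 0 0;.3 0 0 -.03 0 0 0;.3 0 0 -.03 0 0 0;.3 0 0 -.03 0 0 0;.3 0 0 -.03 0 0 0;.3 0 0 -.03 0 0 0;.3 0 0 -.03 0 0 0;.3 -.03 .03 0 0 0 0;.3 -.03 .03 0 0 0 0;.3 -.03 .03 0 0 0 0;.3 -.03 .03 0 0 0 0;.3 -.03 .03 0 0 0 0;.3 0 0 0 0 0 0;.3 0 0 0 0 0 0' 10
python3 - <<'E'
from h import *
p,d=snapshot("side"); cv2.imwrite("pics/s6.png",cv2.resize(p[50:370,110:350,::-1],None,fx=1.8,fy=1.8)); P=cloud("side",d); z=P[...,2]
for y0,y1 in((.21,.265),(.3,.355)):
    q=P[(z>.044)&(z<.056)&(P[...,0]>.49)&(P[...,0]<.63)&(P[...,1]<y1)&(P[...,1]>y0)]; print(len(q),cv2.minAreaRect((q[:,:2]*1000).astype(np.float32)),np.percentile(q[:,2],[10,50,90]).round(4))
E
```

```text
clock: 23.28
tool_pos: [0.41, 0.0907, 0.227]
eef_rot: [1.0, -0.01, -0.0, 0.0]
contact_force: [1.4, -0.0, -0.3]
opening: 0.649
finger_force: 0.0
410 ((565.134765625, 239.07418823242188), (46.78704833984375, 95.14479064941406), 89.16263580322266) [0.0468 0.0495 0.0515]
326 ((566.0074462890625, 327.98577880859375), (47.28633117675781, 95.78974914550781), 89.61131286621094) [0.0457 0.0484 0.0505]
```

View pics/s6.png

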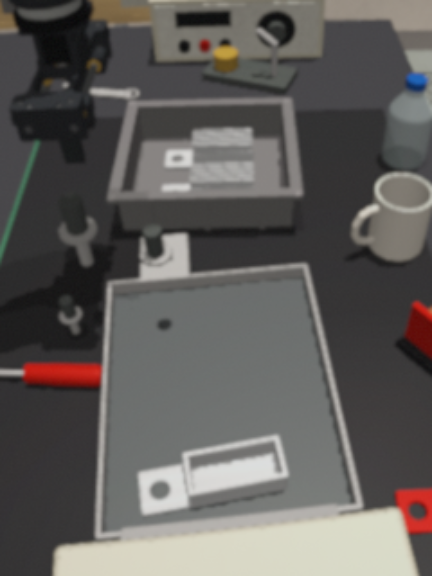

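The final picture shows both modules flat in the tote, at (222,137) and (222,172). The pin stands in the notch at (155,245) and the housing is untouched at (235,465).

```bash
python3 -c "from plant import r; print(r.finish_job())"
```

```text
the job is handed in; nothing more can be done
None
```

I handed the job in at about 23 s: the pin is parked in the notch, both finned modules lie flat with fins up in the tote, and the housing is untouched; no verdict came back.

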